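# Fingertip seal test on the low jar

## Task

Test the seal of the lowest of the three lidded jars on the counter: press the domed centre of its lid gently with the fingertips until it has clearly sunk (at least half its travel), keep it down for about two seconds, then release it and draw the hand back a hand's breadth clear. Do not grip, lift or push the jar out of its place, and do not touch the two taller jars, the glass box with the wooden lid, the spoon or the open glass dish.

Things in the scene. Friction and masses are not known exactly. Their poses are not given: they have to be found in the camera images.
- jar_low: The jar to be tested, the lowest and widest: clear glass, 88 mm across, 80 mm high to the top of its screw band (86 mm with the dome), 0.28 to 0.53 kg, with a steel screw-band lid (72 mm across) with a sprung round dome 54 mm across in its centre. It is part-filled with a pale set dessert. Loose, free to slide on the counter. Origin: centre of its underside, z up. Must stay standing where it is.
- dome_low_top (a point): Centre of the top of the low jar's dome, 86 mm above the counter when it is up. It moves down with the dome. The flat part of the dome's top is 32 mm across.
- dome_low (a joint): How far the low jar's dome is pressed down, in m: 0 = up, 0.006 = fully down, flush with the screw band. A spring pushes it back up: it gives way at 1 N, is down 2.5 mm at 3.5 N, 4 mm at 5 N and fully down at 7 N; pressing on from there meets the rigid jar and the force climbs steeply, so press slowly.
- jar_mid: Bystander: jar of middle height, 80 mm across and 106 mm high to its screw band (112 mm with the dome), with a steel screw-band lid (72 mm across) with a sprung round dome 54 mm across in its centre. It is part-filled with a pale set dessert. Loose, free to slide on the counter. Origin: centre of its underside, z up.
- jar_tall: Bystander: the tallest jar, 76 mm across and 130 mm high to its screw band (136 mm with the dome), with a steel screw-band lid (72 mm across) with a sprung round dome 54 mm across in its centre. It is part-filled with a pale set dessert. Loose, free to slide on the counter. Origin: centre of its underside, z up.
- box: Bystander: closed rectangular glass storage box with a rounded light-wood lid, 114 mm (x) by 174 mm (y) by 62 mm high, loose, 0.7 kg. Origin: centre of its underside.
- spoon: Bystander: a spoon 190 mm long, lying loose on the counter along its own x axis, handle to -x. Lower than 30 mm.
- dish: Bystander: empty open rectangular glass dish, fixed, 130 mm (x) by 190 mm (y) by 55 mm high. Origin: centre of its underside.

How it is judged:
On the way, in this order (a step that is already met when the one before it is completed fails the run):
1. the low jar's dome is pressed down at least 2.5 mm and kept down by the fingers for 1.2 s (value of joint dome_low above 0.0025 m and contact force between the fingers and jar_low above 0.5 N), for 1.2 s.
2. the dome is released and has sprung back, and the hand is clear of it (value of joint dome_low below 0.001 m and distance between the grasp point and dome_low_top above 0.06 m), for 0.2 s.
At the end, for the whole second after the job is handed in: The low jar's dome is up again (within 1 mm), the TCP is more than 60 mm from it, the low jar stands upright within 15 mm of its start, at rest, and every loose bystander is within 8 mm of its start (all of step 2 and distance of jar_low from where it was at the start of the episode below 0.015 m and angle between jar_low's own z axis and vertical below 0.05 rad and linear speed of jar_low below 0.02 m/s and distance of each of jar_mid, jar_tall, box, spoon from where it was at the start of the episode below 0.008 m); the robot touches nothing.
It fails at once if the robot touches a taller jar, the wooden-lidded box, the spoon or the dish (contact force between any of the fingers, the arm and jar_mid above 0.5 N or contact force between any of the fingers, the arm and jar_tall above 0.5 N or contact force between any of the fingers, the arm and box above 0.5 N or contact force between any of the fingers, the arm and spoon above 0.5 N or contact force between any of the fingers, the arm and dish above 0.5 N).
It fails at once if a taller jar, the wooden-lidded box or the spoon is shifted more than 8 mm (distance of any of jar_mid, jar_tall, box, spoon from where it was at the start of the episode above 0.008 m).
It fails at once if the low jar is pressed with more than 25 N (contact force between any of the fingers, the arm and jar_low above 25 N).
It fails at once if the low jar is lifted more than 5 mm, shifted more than 15 mm or tipped more than 0.15 rad (height (world z) of jar_low above 0.005 m or distance of jar_low from where it was at the start of the episode above 0.015 m or angle between jar_low's own z axis and vertical above 0.15 rad).
It fails at once if the low jar is touched with the TCP below the top of its lid (taken round its sides) (contact force between the fingers and jar_low above 0.5 N and z of the grasp point in the frame of jar_low below 0.08 m).
It also fails if it takes over 35 s, if anything falls off the work surface, if the arm or the gripper's body presses on something with over 40 N, if the wrist force passes 120 N, or if a joint passes its speed limit or range.

## Robot

A 6-joint arm with a two-finger parallel gripper is mounted at the origin on the work surface. World frame = base frame: x ahead of the robot, y to its left, z up, the work surface at z = 0. Lengths are in m, angles in rad, forces in N, time in s.
With the tool pointing down it reaches from about 0.35 to 0.775 m from the base axis. Payload 7.3 kg.
Tool frame: the origin (TCP) lies between the finger pads, 19 mm behind the fingertips; this is the grasp point; z points along the fingers, y is the line along which they close (so a half turn about z gives the same grasp; the last joint's range is limited). The gripper opens to 92 mm and grips with 3 to 60 N. Pads are 19 mm wide; open, the fingers measure 130 mm over their backs; the gripper's body (75 mm by 190 mm) begins 47 mm behind the grasp point.
Start: joints at [-1.277, 0.342, 1.524, -0, 1.275, -0.146], TCP at [0.224, -0.475, 0.246] pointing down, gripper open.
Joint ranges: [-2.53, 2.53], [-0.77, 2.02], [0.04, 2.7], [-1, 4.14], [0.28, 2.66], [-3.11, 3.11]. Speed limits (rad/s): [2.57, 2.57, 3.14, 3.14, 3.14, 3.14].

## Interface

Orientations are given as [roll, pitch, yaw] about the fixed x, y, z axes, in that order (R = Rz(yaw) Ry(pitch) Rx(roll)).
In Python, from cell import * gives the robot as it stands. The module is installed in compiled form; this text tells all that it offers.
- The arm moves only by the tool arm_command, never from a script. Its argument "series" is a list of rows, each an object of numbers: "x", "y", "z": the shift along the tool's x, y, z in mm; "rx", "ry", "rz": the turn, a rotation vector about the tool's x, y, z in degrees. A call has 1 to 20 rows; each row is the pose to reach, as a shift and turn from the pose commanded when the call began, along the tool's axes at that moment; what a row does not reach only later rows make up. A row lasts 1/10 s, in which the tool goes at most 50 mm and 8.59 degrees, less where a joint would pass 70% of its speed; a pose out of reach is approached as far as the arm can. A call with a gripper value outside its range is refused whole. "hand" is the finger opening in mm, from 0 to 91.8, set as the call begins (left out, the last holds). The fingers move at their own pace and stop on an object; "squeeze" is the grip in N (left out, the last holds). Time passes only in rows, so rows that repeat a pose let the fingers close. It gives the time, the measured TCP pose, the force, the opening and the grip force at its end, in the units of the state.
- observe(): the state, without advancing time (a new reading comes with each control period).
- read_camera(name): name is "scene" or "side" or "wrist"; returns a dict with "pixels" (480x640x3 uint8, blue, green, red), "K" (3x3 intrinsics, pixels), "rvec" (rotation vector, rad) and "tvec" (3), from world to camera coordinates, as OpenCV has them. Camera axes: x right, y down, z forward; pixel columns grow to the right and rows downward; lengths in m; the calibration is good to about 2 mm. A picture is of the moment at which its call begins. There is no depth.
- hand_in(): hands the job in; it is judged then, once.
Trained networks look in a picture, given as the dict that the camera call returned (one of the last four; its "shot" number tells which), for a name from the list of things; names that differ only in an ending like _2 or _b are one class to them, and where a whole thing is asked for, a point or a joint stands for the part that bears it (a point fixed in the world has none). Each returns a list of dicts, best first, with "confidence" (0 to 1); they miss things now and then, are a little off and sometimes report something else, mostly with a low value. They report only what shows in the picture. A call takes as long as a camera call.
- boxes_of(picture, query): "point" ([x, y, z] in m, in world coordinates, good to about 4 mm: the middle of the surface that is visible of it).
- trace(picture, query): "pixels" (480x640 bool, what is visible of it).
- mark_of(picture, query): "point" ([x, y, z] in m, in world coordinates, good to about 4 mm: a listed point, or the origin of a listed thing).
The state is a dict: "time": time; "qpos": joint angles; "qvel": joint speeds; "joint_efforts": joint torques, N m; "tool_pos": TCP position; "tool_rot": TCP orientation; "contact_force": force on the tool from outside, world axes, zero at the start; "torque": the same for the moment, N m; "opening": finger opening in m; "grip_force": force on a finger pad.
Only numpy, scipy, OpenCV 4.12 (cv2) and the standard library are available. Lean on these libraries where they do the work, as an engineer would, in place of code of your own. Each camera call takes 0.05 s, during which the arm holds its last target. There are 200 camera calls.

## Working session

There is one attempt and no reset: what is moved stays moved. The work goes in short steps, Python scripts to look and compute and a tool call to move; the robot and the scene stay as the last step left them, time stands still between calls to the robot, and variables do not carry over. Pictures are saved under pics/ and viewed, at most 10 in all, crops included, and the job is handed in when it is done.

Besides the shell and the picture viewer there is one more tool, called after ">>>" as a command line: name --argument value ..., lists and objects as JSON in quotes. arm_command: Moves the arm, as the interface text tells. Its arguments: {"type":"object","properties":{"series":{"type":"array"},"hand":{"type":"number"},"squeeze":{"type":"number"}},"required":["series"]}

```bash
mkdir -p pics
python3 - <<'E'
from cell import *
import cv2
s=observe(); print(s['time'],s['tool_pos'],s['tool_rot'],s['opening'])
for c in ["scene","side"]:
    p=read_camera(c); cv2.imwrite(f"pics/{c}0.png",p["pixels"])
    for q in ["dome_low_top","jar_low","jar_mid","jar_tall","box","spoon","dish"]:
        r=mark_of(p,q); print(c,q,[(d['point'],round(d['confidence'],2)) for d in r[:3]])
print(observe()['time'])
E
```

```text
0.0 [ 0.22341931 -0.47467187  0.24483318] [-3.14003963e+00 -2.28616668e-04  4.39799491e-01] 0.09151458372847998
scene dome_low_top [([0.5792, -0.004, 0.0856], 0.57)]
scene jar_low [([0.5739, 0.0015, -0.0008], 0.86), ([0.7862, -0.0169, -0.0013], 0.26)]
scene jar_mid [([0.5153, -0.1689, 0.0004], 0.62)]
scene jar_tall [([0.479, 0.1857, -0.0007], 0.89)]
scene box []
scene spoon [([0.55, 0.4071, 0.0035], 0.88)]
scene dish [([0.5647, -0.4606, -0.0043], 0.71)]
side dome_low_top [([0.5723, 0.0007, 0.0828], 0.53)]
side jar_low [([0.5763, 0.0023, -0.004], 0.95)]
side jar_mid [([0.5153, -0.1712, 0.0005], 0.7)]
side jar_tall []
side box [([0.7839, -0.0206, -0.0021], 0.95)]
side spoon [([0.5547, 0.4055, 0.0029], 0.68)]
side dish [([0.5614, -0.4571, 0.0013], 0.58)]
0.8
```

View pics/scene0.png

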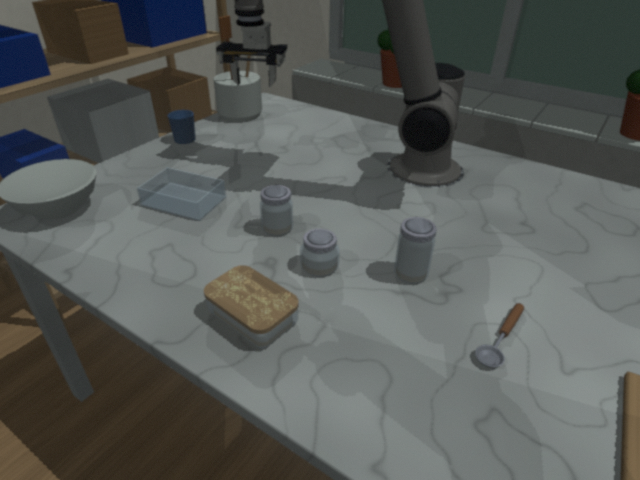

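View pics/side0.png

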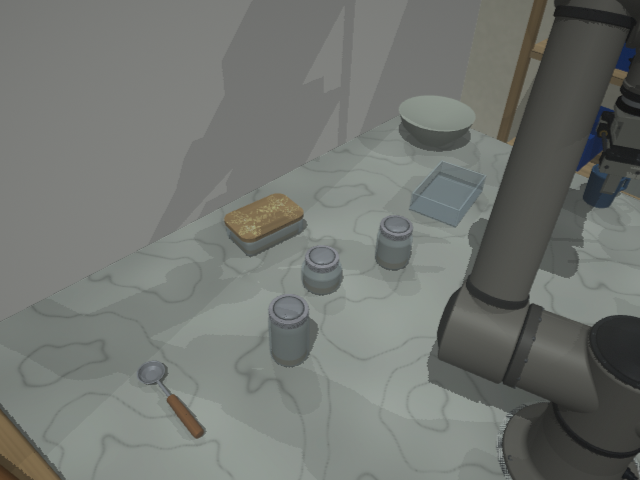

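The low jar shows at pixel (320,250) in scene and (322,270) in side, its dome at (322,256). It stands between the mid jar at (276,210) and the tall jar at (415,250), with the box in front. The marks agree with both pictures. The low jar is at about (0.575, 0.000), so I'll go above it at the present height with the fingers closed.

>>> arm_command --series '[{"x": 26, "y": -14}, {"x": 65, "y": -35}, {"x": 104, "y": -56}, {"x": 143, "y": -77}, {"x": 182, "y": -98}, {"x": 221, "y": -119}, {"x": 260, "y": -140}, {"x": 299, "y": -161}, {"x": 338, "y": -182}, {"x": 377, "y": -203}, {"x": 416, "y": -224}, {"x": 455, "y": -245}, {"x": 490, "y": -264}, {"x": 510, "y": -275}, {"x": 520, "y": -280}, {"x": 520, "y": -280}, {"x": 520, "y": -280}]' --hand 0 --squeeze 5

```text
invalid input
```

```bash
cat > h.py <<'E'
import numpy as np,cv2
def P(p):
    R=cv2.Rodrigues(np.array(p["rvec"],float))[0]; return np.array(p["K"])@np.c_[R,np.array(p["tvec"],float).ravel()]
def proj(p,X):
    u=P(p)@np.append(X,1); return u[:2]/u[2]
E
python3 - <<'E'
from cell import *
from h import *
s=observe(); print(s['time'],s['tool_pos'],s['tool_rot'],s['opening'],s['contact_force'])
for c in ["wrist","side"]:
    p=read_camera(c)
    for q in ["dome_low_top","jar_low"]:
        print(c,q,[(d['point'],round(d['confidence'],2)) for d in mark_of(p,q)[:3]])
    print(proj(p,[.575,0,.086]), proj(p,[.575,0,0]), proj(p,[.6,0,.086]), proj(p,[.575,0.036,.08]))
    cv2.imwrite(f"pics/{c}1.png",p["pixels"])
    cv2.imwrite(f"pics/{c}1.png",p["pixels"])
E
```

```text
0.8 [ 0.22354316 -0.47504739  0.24553109] [3.14150477e+00 2.45585992e-05 4.39818286e-01] 0.09206023088268443 [-0.2735578   0.51225449  0.28228621]
wrist dome_low_top []
wrist jar_low []
[ -403.78709596 -1071.19741994] [-161.4803245  -670.27412254] [ -404.4540207  -1181.64206138] [ -479.71637542 -1100.91345861]
side dome_low_top [([0.5777, 0.0012, 0.0812], 0.56)]
side jar_low [([0.5774, 0.0029, 0.0002], 0.66)]
[321.97453922 253.05359441] [320.84632512 281.67746208] [313.66806057 247.36056201] [309.80723536 263.17739008]
```

>>> arm_command --series '[{"x": 26, "y": -14, "z": 0, "rx": 0, "ry": 0, "rz": 0}, {"x": 65, "y": -35, "z": 0, "rx": 0, "ry": 0, "rz": 0}, {"x": 104, "y": -56, "z": 0, "rx": 0, "ry": 0, "rz": 0}, {"x": 143, "y": -77, "z": 0, "rx": 0, "ry": 0, "rz": 0}, {"x": 182, "y": -98, "z": 0, "rx": 0, "ry": 0, "rz": 0}, {"x": 221, "y": -119, "z": 0, "rx": 0, "ry": 0, "rz": 0}, {"x": 260, "y": -140, "z": 0, "rx": 0, "ry": 0, "rz": 0}, {"x": 299, "y": -161, "z": 0, "rx": 0, "ry": 0, "rz": 0}, {"x": 338, "y": -182, "z": 0, "rx": 0, "ry": 0, "rz": 0}, {"x": 377, "y": -203, "z": 0, "rx": 0, "ry": 0, "rz": 0}, {"x": 416, "y": -224, "z": 0, "rx": 0, "ry": 0, "rz": 0}, {"x": 455, "y": -245, "z": 0, "rx": 0, "ry": 0, "rz": 0}, {"x": 490, "y": -264, "z": 0, "rx": 0, "ry": 0, "rz": 0}, {"x": 510, "y": -275, "z": 0, "rx": 0, "ry": 0, "rz": 0}, {"x": 520, "y": -280, "z": 0, "rx": 0, "ry": 0, "rz": 0}, {"x": 520, "y": -280, "z": 0, "rx": 0, "ry": 0, "rz": 0}, {"x": 520, "y": -280, "z": 0, "rx": 0, "ry": 0, "rz": 0}]' --hand 0 --squeeze 5

```text
time: 2.8
tool_pos: [0.5744, -0.0011, 0.2454]
tool_rot: [3.141, 0.001, 0.439]
contact_force: [0.4, 0.1, 0.3]
opening: 0.0005
grip_force: 0.0
```

Run:
```python
from cell import *
from h import *
for c in ["wrist","side"]:
    p=read_camera(c)
    for q in ["dome_low_top","jar_low"]:
        print(c,q,[(d['point'],round(d['confidence'],2)) for d in mark_of(p,q)[:3]])
    im=p["pixels"].copy()
    t=np.linspace(0,6.28,60)
    for r,z in [(.036,.08),(.027,.08),(.016,.086)]:
        pts=np.array([proj(p,[.576+r*np.cos(a),.001+r*np.sin(a),z]) for a in t])
        cv2.polylines(im,[pts.round().astype(int)],True,(0,0,255),1)
    print(pts.mean(0))
    cv2.imwrite(f"pics/{c}2.png",np.vstack([im]) if c=="wrist" else cv2.resize(im[180:340,220:430],None,fx=3,fy=3))
    np.savez(f"{c}2.npz",px=p["pixels"],P=P(p))
```

```text
wrist dome_low_top []
wrist jar_low [([0.5732, -0.0003, -0.0021], 0.6)]
[310.67976014 215.42974993]
side dome_low_top [([0.5743, 0.001, 0.0825], 0.84)]
side jar_low [([0.5765, 0.0016, -0.0037], 0.7)]
[321.2208658  253.00976575]
```

View pics/wrist2.png

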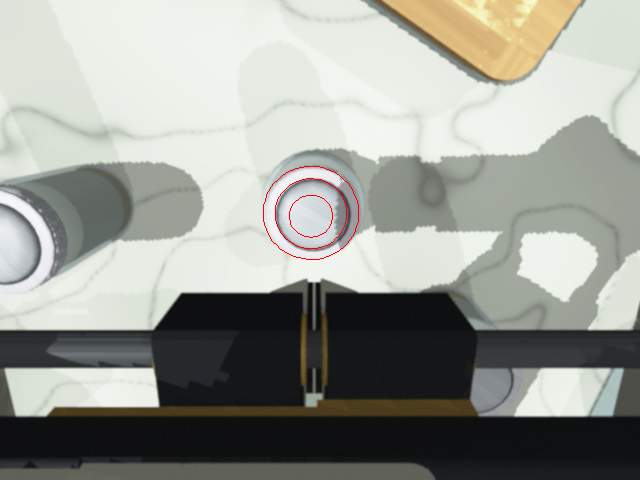

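View pics/side2.png

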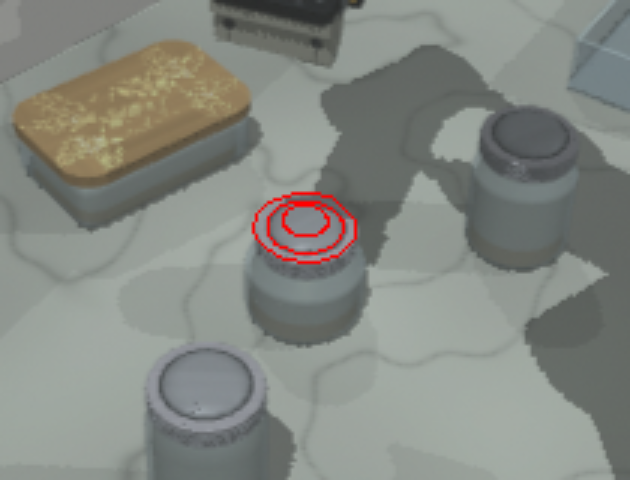

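The wrist rings fit the lid, centred at (311,214). In the side view the lid agrees to about 2 mm. The dome is at (0.576, 0.001) with its top at about 0.085. I'll descend to about 15 mm above it.

>>> arm_command --series '[{"x": 1, "y": -0.5, "z": 15, "rx": 0, "ry": 0, "rz": 0}, {"x": 2, "y": -1, "z": 40, "rx": 0, "ry": 0, "rz": 0}, {"x": 2.3, "y": -1.2, "z": 65, "rx": 0, "ry": 0, "rz": 0}, {"x": 2.3, "y": -1.2, "z": 90, "rx": 0, "ry": 0, "rz": 0}, {"x": 2.3, "y": -1.2, "z": 110, "rx": 0, "ry": 0, "rz": 0}, {"x": 2.3, "y": -1.2, "z": 120, "rx": 0, "ry": 0, "rz": 0}, {"x": 2.3, "y": -1.2, "z": 125, "rx": 0, "ry": 0, "rz": 0}, {"x": 2.3, "y": -1.2, "z": 125, "rx": 0, "ry": 0, "rz": 0}, {"x": 2.3, "y": -1.2, "z": 125, "rx": 0, "ry": 0, "rz": 0}]'

```text
time: 4.0
tool_pos: [0.577, 0.0016, 0.1215]
tool_rot: [3.141, -0.001, 0.44]
contact_force: [0.9, -1.4, -0.3]
opening: 0.0005
grip_force: 0.0
```

Run:
```python
from cell import *
from h import *
p=read_camera("side"); s=observe(); print(s['time'],s['tool_pos'],s['contact_force'],s['torque'])
cv2.imwrite("pics/side3.png",cv2.resize(p["pixels"][180:320,230:430],None,fx=4,fy=4))
```

```text
4.05 [0.57707383 0.00163905 0.12160889] [0.55619799 0.90713936 0.29636218] [ 0.03471365 -0.01497403  0.02855088]
```

View pics/side3.png

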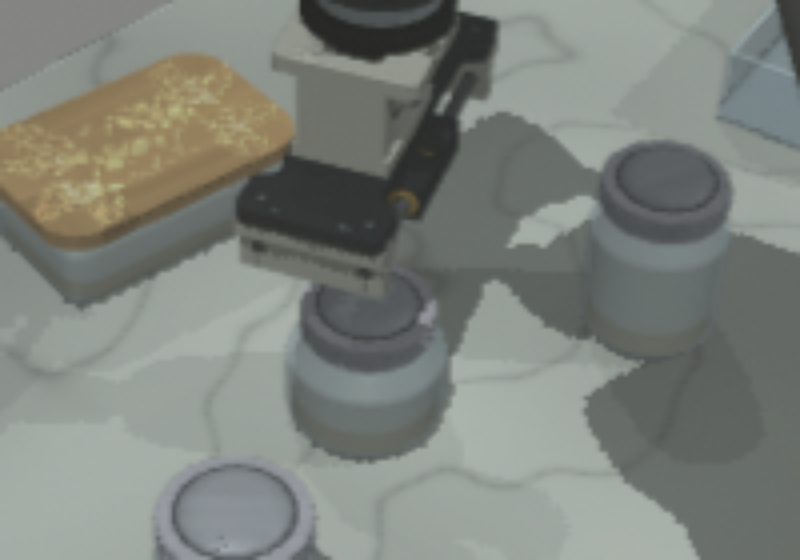

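The fingertips, near (360,285) in the crop, hang over the dome without touching it, and the body clears the mid jar. Next I'll approach slowly.

>>> arm_command --series '[{"x": 0, "y": 0, "z": 5, "rx": 0, "ry": 0, "rz": 0}, {"x": 0, "y": 0, "z": 10, "rx": 0, "ry": 0, "rz": 0}, {"x": 0, "y": 0, "z": 13, "rx": 0, "ry": 0, "rz": 0}, {"x": 0, "y": 0, "z": 15, "rx": 0, "ry": 0, "rz": 0}, {"x": 0, "y": 0, "z": 16, "rx": 0, "ry": 0, "rz": 0}, {"x": 0, "y": 0, "z": 17, "rx": 0, "ry": 0, "rz": 0}, {"x": 0, "y": 0, "z": 17.5, "rx": 0, "ry": 0, "rz": 0}, {"x": 0, "y": 0, "z": 18, "rx": 0, "ry": 0, "rz": 0}, {"x": 0, "y": 0, "z": 18, "rx": 0, "ry": 0, "rz": 0}]'

```text
time: 4.95
tool_pos: [0.5763, 0.0018, 0.1026]
tool_rot: [-3.142, 0.0, 0.44]
contact_force: [-2.6, 0.8, 3.9]
opening: 0.0003
grip_force: 1.7
```

>>> arm_command --series '[{"x": 0, "y": 0, "z": 0.5, "rx": 0, "ry": 0, "rz": 0}, {"x": 0, "y": 0, "z": 1, "rx": 0, "ry": 0, "rz": 0}, {"x": 0, "y": 0, "z": 1.5, "rx": 0, "ry": 0, "rz": 0}, {"x": 0, "y": 0, "z": 1.5, "rx": 0, "ry": 0, "rz": 0}, {"x": 0, "y": 0, "z": 1.5, "rx": 0, "ry": 0, "rz": 0}]'

```text
time: 5.45
tool_pos: [0.5764, 0.0018, 0.1011]
tool_rot: [3.142, 0.0, 0.44]
contact_force: [-3.2, 0.0, 5.0]
opening: 0.0005
grip_force: 2.5
```

Run:
```python
from cell import *
import numpy as np
S=[]
for i in range(6):
    read_camera("side"); s=observe(); S.append([*s['tool_pos'],*s['contact_force']])
print(s['time'],np.mean(S,0).round(4),np.std(S,0).round(4))
```

```text
5.75 [ 5.7640e-01  1.8000e-03  1.0100e-01 -2.8134e+00  5.4120e-01  4.8020e+00] [0.     0.     0.     0.2891 0.5202 0.5364]
```

Force is 4.8 N, so the dome is down about 3.8 mm. I'll hold.

>>> arm_command --series '[{"x": 0, "y": 0, "z": 0.3, "rx": 0, "ry": 0, "rz": 0}, {"x": 0, "y": 0, "z": 0.3, "rx": 0, "ry": 0, "rz": 0}, {"x": 0, "y": 0, "z": 0.3, "rx": 0, "ry": 0, "rz": 0}, {"x": 0, "y": 0, "z": 0.3, "rx": 0, "ry": 0, "rz": 0}, {"x": 0, "y": 0, "z": 0.3, "rx": 0, "ry": 0, "rz": 0}, {"x": 0, "y": 0, "z": 0.3, "rx": 0, "ry": 0, "rz": 0}, {"x": 0, "y": 0, "z": 0.3, "rx": 0, "ry": 0, "rz": 0}, {"x": 0, "y": 0, "z": 0.3, "rx": 0, "ry": 0, "rz": 0}, {"x": 0, "y": 0, "z": 0.3, "rx": 0, "ry": 0, "rz": 0}, {"x": 0, "y": 0, "z": 0.3, "rx": 0, "ry": 0, "rz": 0}, {"x": 0, "y": 0, "z": 0.3, "rx": 0, "ry": 0, "rz": 0}, {"x": 0, "y": 0, "z": 0.3, "rx": 0, "ry": 0, "rz": 0}, {"x": 0, "y": 0, "z": 0.3, "rx": 0, "ry": 0, "rz": 0}, {"x": 0, "y": 0, "z": 0.3, "rx": 0, "ry": 0, "rz": 0}, {"x": 0, "y": 0, "z": 0.3, "rx": 0, "ry": 0, "rz": 0}, {"x": 0, "y": 0, "z": 0.3, "rx": 0, "ry": 0, "rz": 0}]'

```text
time: 7.35
tool_pos: [0.5764, 0.0018, 0.1007]
tool_rot: [3.142, 0.0, 0.44]
contact_force: [-3.6, 0.6, 5.1]
opening: 0.0
grip_force: 2.6
```

Run:
```python
from cell import *
from h import *
p=read_camera("side"); s=observe(); print(s['time'],s['tool_pos'],s['contact_force'])
cv2.imwrite("pics/side4.png",cv2.resize(p["pixels"][180:320,230:430],None,fx=4,fy=4))
```

```text
7.4 [0.57637576 0.00176562 0.10073604] [-3.11404657  0.9171523   5.59089091]
```

View pics/side4.png

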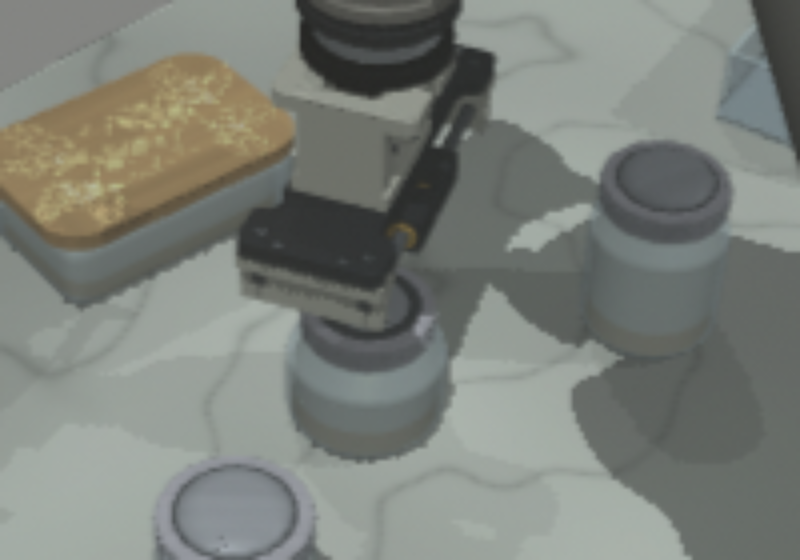

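The fingers press on the dome near (370,300). The jar at (370,370) and its neighbours have not moved. The dome has now been held for about 2 s, so I'll release it and draw back.

>>> arm_command --series '[{"x": 0, "y": 0, "z": -2, "rx": 0, "ry": 0, "rz": 0}, {"x": 0, "y": 0, "z": -4, "rx": 0, "ry": 0, "rz": 0}, {"x": 0, "y": 0, "z": -8, "rx": 0, "ry": 0, "rz": 0}, {"x": 0, "y": 0, "z": -20, "rx": 0, "ry": 0, "rz": 0}, {"x": 0, "y": 0, "z": -40, "rx": 0, "ry": 0, "rz": 0}, {"x": 0, "y": 0, "z": -65, "rx": 0, "ry": 0, "rz": 0}, {"x": 0, "y": 0, "z": -90, "rx": 0, "ry": 0, "rz": 0}, {"x": 0, "y": 0, "z": -110, "rx": 0, "ry": 0, "rz": 0}, {"x": 0, "y": 0, "z": -120, "rx": 0, "ry": 0, "rz": 0}, {"x": 0, "y": 0, "z": -120, "rx": 0, "ry": 0, "rz": 0}, {"x": 0, "y": 0, "z": -120, "rx": 0, "ry": 0, "rz": 0}, {"x": 0, "y": 0, "z": -120, "rx": 0, "ry": 0, "rz": 0}]'

```text
time: 8.6
tool_pos: [0.5759, 0.0018, 0.2194]
tool_rot: [-3.14, 0.002, 0.44]
contact_force: [0.7, -0.8, -1.7]
opening: 0.0008
grip_force: 0.0
```

Run:
```python
from cell import *
from h import *
p=read_camera("side"); s=observe(); print(s['time'],s['tool_pos'],s['contact_force'])
a=np.load("side2.npz")["px"]
cv2.imwrite("pics/side5.png",np.hstack([cv2.resize(i[180:340,260:430],None,fx=2.3,fy=2.3) for i in (a,p["pixels"])]))
```

```text
8.65 [0.57590605 0.00180908 0.21947188] [0.77613879 0.00325801 0.36657045]
```

View pics/side5.png

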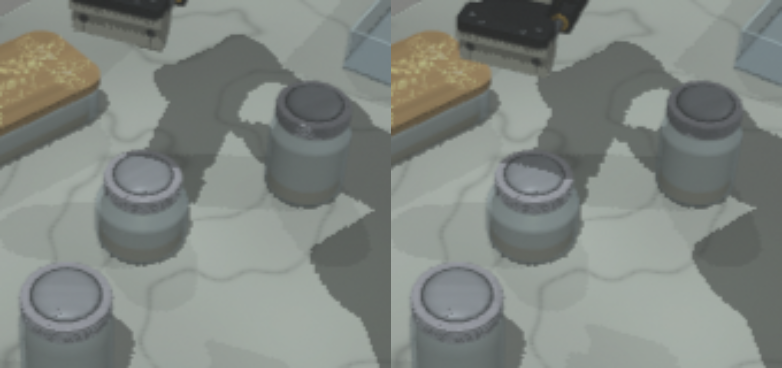

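The before and after halves match: the low jar is at (142,205) on the left and (533,205) on the right, which is the same spot. The dome is up and the hand is clear.

```bash
python3 -c "
from cell import *
print(hand_in())"
```

```text
the job is handed in; nothing more can be done
None
```

I pressed the low jar's dome down about 4 mm at roughly 5 N, held it for about 2 s, then released it and drew the hand about 130 mm clear; the before and after pictures show the dome up and no jar moved, and the job is handed in (no verdict was returned).

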